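# Snap the relay box covers shut under the light stick

## Robot

A 6-joint arm with a two-finger parallel gripper is mounted at the origin on the work surface. World frame = base frame: x ahead of the robot, y to its left, z up, the work surface at z = 0. Lengths are in m, angles in rad, forces in N, time in s.
With the tool pointing down it reaches from about 0.35 to 0.8 m from the base axis. Payload 7.3 kg.
Tool frame: the origin (TCP) lies between the finger pads; the fingertips stand 25 mm ahead of it and the grasp point (between the pads) lies 6 mm ahead of it (r.tip_extent is the distance from the TCP to the fingertips, in m); z points along the fingers, y is the line along which they close (so a half turn about z gives the same grasp; the last joint's range is limited). The gripper opens to 85 mm and grips with 20 to 120 N. Pads are 22 mm wide; open, the fingers measure 114 mm over their backs; the gripper's body (76 mm by 85 mm) begins 54 mm behind the grasp point. The pads swing forward as they close: fully open they stand 13 mm farther back than shut.
Start: joints at [-1.252, 0.342, 1.524, -0, 1.275, -0.146], TCP at [0.235, -0.469, 0.256] pointing down, gripper open.
Joint ranges: [-2.53, 2.53], [-0.77, 2.02], [0.04, 2.7], [-1, 4.14], [0.28, 2.66], [-3.11, 3.11]. Speed limits (rad/s): [2.57, 2.57, 3.14, 3.14, 3.14, 3.14].

## Interface

Orientations are given as a unit quaternion [x, y, z, w].
In Python, from workcell import r, command_gripper, optics gives the robot as it stands. The module is installed in compiled form; this text tells all that it offers. Calls block until the motion is done:
- r.reach(position, orientation): joint-space move of the TCP to a pose.
- r.move_straight(position, orientation=None, speed=0.15, max_force=None): straight line of the TCP; orientation=None keeps the orientation; speed is the mean speed in m/s. With max_force (N) it stops when the force on the tool has changed by that much, and returns True; else False.
- r.movej(angles): joint-space move.
- command_gripper(opening, force=None): finger opening in m; force is the grip in N (None keeps the last); returns when the fingers have stopped.
- r.hold(seconds).
- r.solve_ik(position, orientation): joint angles nearest the present ones, or None.
- r.read_state(): the state.
- optics.get_image(name): name is "scene" or "top" or "wrist"; returns (picture, depth): 400x640x3 uint8, red, green, blue; 400x640 float32, m along the optical axis (not along the pixel's ray), 0 where there is no reading.
- optics.camera_model(name): a dict with "K" (3x3 intrinsics, pixels), "R" (3x3) and "t" (3): a world point X has camera coordinates R X + t; the wrist camera has in their place "tool_from_camera" (4x4, takes a point from camera to tool coordinates, whose origin is the TCP and whose axes are the flange's). Camera axes: x right, y down, z forward; pixel columns grow to the right and rows downward; lengths in m; the calibration is good to about 2 mm. A picture is of the moment at which its call begins: read the wrist's pose just before it. camera_model takes no time and is no camera call.
A pose or a line that the arm cannot do raises r.PlanningError and nothing moves.
- r.finish_job(): hands the job in; it is judged then, once.
The state is a dict: "time_s": time; "joint_positions": joint angles; "dq": joint speeds; "tau": joint torques, N m; "eef_pos": TCP position; "eef_rot": TCP orientation; "contact_force": force on the tool from outside, world axes, zero at the start; "torque": the same for the moment, N m; "grip_width": finger opening in m; "grip_force": force on a finger pad.
Only numpy, scipy, OpenCV 4.12 (cv2) and the standard library are available. Lean on these libraries where they do the work, as an engineer would, in place of code of your own. Each camera call takes 0.05 s, during which the arm holds its last target. There are 200 camera calls.

## Task

Two of the three relay boxes on the wiring board are filled: press their hinged covers down until the catch snaps over and holds each one fully shut. Leave the cover of the empty box standing open, as it still awaits its relays, and do not knock the light stick above or disturb the other things on the bench.

Things in the scene. Friction and masses are not known exactly. Their poses are not given: they have to be found in the camera images.
- box_a: One of two boxes filled with four black relays. Grey, 80 (x) by 90 (y) by 45 mm high, fixed on the board. Origin: centre of its underside, 12 mm above the table; z up, x away from the robot, from hinge to catch side. Hinge line along y at x = -42, z = 45 mm. Shut cover's top at z = 50 mm. The catch stands at x = 45 to 60 mm, up to z = 57 mm
- cover_a (a joint): Black cover of box_a, a flat plate 92 mm wide, 5 mm thick, reaching 84 mm from the hinge line, through which its underside passes; it swings up and back towards the robot. 0 = fully shut, grows as it opens, starts at 0.8 to 1.1 rad. Stiff hinge, stays where left. Below 0.1 rad a sprung catch resists (6 N at the free edge, 10 N at 55 mm), snaps over at 0.045 rad and holds it at 0; short of that it pushes back
- cover_a_edge (a point): middle of the free edge of cover_a's outer face, 84 mm from the hinge line, 5 mm above its underside; moves with the cover
- box_b: Other box filled with four black relays. Grey, 80 (x) by 90 (y) by 45 mm high, fixed on the board. Origin: centre of its underside, 12 mm above the table; z up, x away from the robot, from hinge to catch side. Hinge line along y at x = -42, z = 45 mm. Shut cover's top at z = 50 mm. The catch stands at x = 45 to 60 mm, up to z = 57 mm
- cover_b (a joint): Black cover of box_b, a flat plate 92 mm wide, 5 mm thick, reaching 84 mm from the hinge line, through which its underside passes; it swings up and back towards the robot. 0 = fully shut, grows as it opens, starts at 0.8 to 1.1 rad. Stiff hinge, stays where left. Below 0.1 rad a sprung catch resists (6 N at the free edge, 10 N at 55 mm), snaps over at 0.045 rad and holds it at 0; short of that it pushes back
- cover_b_edge (a point): middle of the free edge of cover_b's outer face, 84 mm from the hinge line, 5 mm above its underside; moves with the cover
- box_c: The EMPTY box, else the same as the others. Grey, 80 (x) by 90 (y) by 45 mm high, fixed on the board. Origin: centre of its underside, 12 mm above the table; z up, x away from the robot, from hinge to catch side. Hinge line along y at x = -42, z = 45 mm. Shut cover's top at z = 50 mm. The catch stands at x = 45 to 60 mm, up to z = 57 mm
- cover_c (a joint): Black cover of box_c, a flat plate 92 mm wide, 5 mm thick, reaching 84 mm from the hinge line, through which its underside passes; it swings up and back towards the robot. 0 = fully shut, grows as it opens, starts at 0.8 to 1.1 rad. Stiff hinge, stays where left. Below 0.1 rad a sprung catch resists (6 N at the free edge, 10 N at 55 mm), snaps over at 0.045 rad and holds it at 0; short of that it pushes back
- cover_c_edge (a point): middle of the free edge of cover_c's outer face, 84 mm from the hinge line, 5 mm above its underside; moves with the cover
- board: Plywood wiring board 260 (x) by 680 (y) by 12 mm, fixed; the three boxes stand on it in a row along its y, about 165 mm apart, in any order. Origin: centre of its underside at table height; x points away from the robot
- stick: LED light stick, a black bar 30 (x) by 660 (y) by 30 mm, fixed above the far half of the boxes on 12 mm posts at y = -315 and +315 mm. Origin: centre of its underside, 157 mm above the table (95 mm over a shut cover); near face 15 mm nearer the robot, about 62 mm beyond the hinge lines. No room for an upright gripper over a cover's free half: come in leaning, from the robot's side, under it
- spray: White bottle, 72 mm across, 190 mm tall; origin centre of underside. Bystander
- driver: Screwdriver lying on the table; origin at its underside. Bystander
- parts_bin: Open blue parts bin 130 by 100 by 60 mm; origin centre of underside. Bystander
- marker_lamp: Red marker lamp 45 by 90 by 30 mm lying on the table to the robot's left; origin centre of underside. Bystander

How it is judged:
At the end, for the whole second after the job is handed in: The covers of both filled boxes are held shut by their catches (joint below 0.03 rad), and the cover of the empty box still stands open (joint above 0.6 rad) (value of joint each of cover_a, cover_b below 0.03 rad and value of joint cover_c above 0.6 rad); the robot touches nothing.
It fails at once if the light stick is knocked (more than 4 N) (contact force between stick and the arm above 4 N or contact force between stick and the fingers above 4 N).
It fails at once if the bottle, screwdriver, parts bin or marker lamp is moved by more than 30 mm (distance of any of spray, driver, parts_bin, marker_lamp from where it was at the start of the episode above 0.03 m).
It fails at once if the cover of the empty box is pushed to below 0.6 rad (value of joint cover_c below 0.6 rad).
It also fails if it takes over 42 s, if anything falls off the work surface, if the arm or the gripper's body presses on something with over 40 N, if the wrist force passes 120 N, or if a joint passes its speed limit or range.

## Working session

There is one attempt and no reset: what is moved stays moved. The work goes in short steps, each a Python script; the robot and the scene stay as the last script left them, time stands still between calls to the robot, and variables do not carry over. Pictures are saved under pics/ and viewed, at most 10 in all, crops included, and the job is handed in when it is done.

```bash
mkdir -p pics; python3 - <<'E'
from workcell import r, optics
import cv2,numpy as np
for n in("scene","top"):
    p,d=optics.get_image(n); cv2.imwrite(f"pics/{n}0.png",p[:,:,::-1]); np.savez(f"{n}0.npz",p=p,d=d,**optics.camera_model(n))
    m=optics.camera_model(n); print(n,m["K"],-m["R"].T@m["t"],m["R"])
print(r.read_state()["time_s"], r.tip_extent)
E
```

```text
scene [[463.93992093   0.         321.30805515]
 [  0.         463.93992093 204.71894009]
 [  0.           0.           1.        ]] [ 0.90680447 -0.6539289   1.40382161] [[ 0.86254719  0.50583159 -0.01211408]
 [ 0.42344238 -0.73474816 -0.52994499]
 [-0.27696371  0.45197295 -0.84794549]]
top [[494.85507095   0.         318.92970418]
 [  0.         494.85507095 200.55163314]
 [  0.           0.           1.        ]] [0.22663789 0.0107003  1.95818388] [[ 0.00902502 -0.99995871 -0.00106613]
 [-0.98980826 -0.00878187 -0.14213545]
 [ 0.14212021  0.00233804 -0.98984664]]
0.1 0.025
```

View pics/scene0.png

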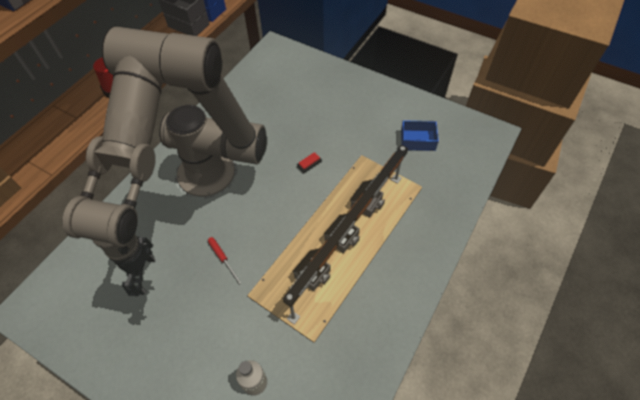

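View pics/top0.png

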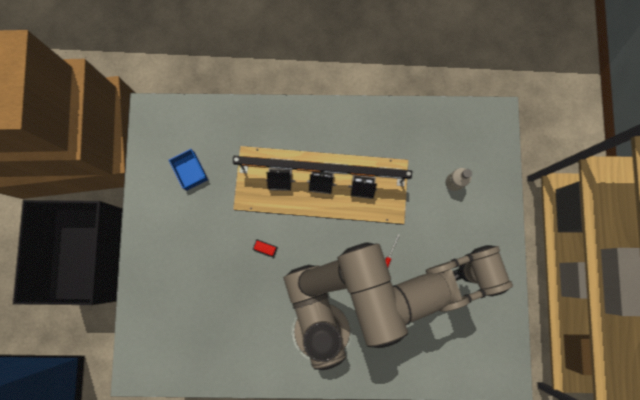

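The board lies ahead with a slight yaw: top-view corners are near (240,147), (409,160), (405,224) and (234,211). The three boxes are at about (280,178), (321,182) and (364,187). I'll enlarge both views and measure.

```bash
cat > h.py <<'E'
import numpy as np,cv2
def load(n):
    return np.load(f"{n}.npz")
def ray(z,uv,h):
    uv=np.atleast_2d(uv).astype(float)
    v=np.c_[uv,np.ones(len(uv))]@np.linalg.inv(z["K"]).T@z["R"]; c=-z["R"].T@z["t"]
    return c+v*((h-c[2])/v[:,2])[:,None]
def cloud(z):
    d=z["d"]; u,v=np.meshgrid(np.arange(d.shape[1]),np.arange(d.shape[0]))
    P=np.stack([u,v,np.ones_like(u)],-1)@np.linalg.inv(z["K"]).T*d[...,None]
    return (P-z["t"])@z["R"]
E
python3 - <<'E'
from h import *
z=load("top0");p=z["p"]
hsv=cv2.cvtColor(p,cv2.COLOR_RGB2HSV)
m=cv2.inRange(hsv,(10,60,80),(28,255,255)); m[:130]=0;m[240:]=0;m[:,:225]=0;m[:,430:]=0
pts=cv2.findNonZero(m)[:,0]; rc=cv2.minAreaRect(pts); b=cv2.boxPoints(rc); print(rc); w=ray(z,b,.012); print(w, w.mean(0))
print([np.linalg.norm(w[i]-w[i-1]) for i in range(4)])
P=cloud(z)
c=cv2.resize(p[140:230,225:420],None,fx=4,fy=4,interpolation=cv2.INTER_CUBIC);cv2.imwrite("pics/top_c.png",c[:,:,::-1])
s=load("scene0")["p"]
c=cv2.resize(s[140:320,260:430],None,fx=3.3,fy=3.3,interpolation=cv2.INTER_CUBIC);c=cv2.convertScaleAbs(c,alpha=1.6,beta=10);cv2.imwrite("pics/scene_c.png",c[:,:,::-1])
E
```

```text
((320.9586486816406, 184.49656677246094), (172.07025146484375, 65.27374267578125), 4.763641834259033)
[[ 0.46569711  0.35744418  0.012     ]
 [ 0.73054442  0.34450657  0.012     ]
 [ 0.67759284 -0.34695403  0.012     ]
 [ 0.41492606 -0.32112231  0.012     ]] [0.57219011 0.0084686  0.012     ]
[np.float64(0.6804632146357243), np.float64(0.2651631225612752), np.float64(0.6934851355584475), np.float64(0.26393392592123394)]
```

View pics/top_c.png

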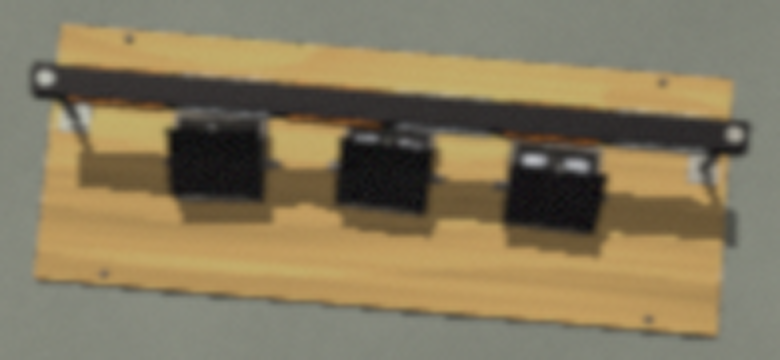

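View pics/scene_c.png

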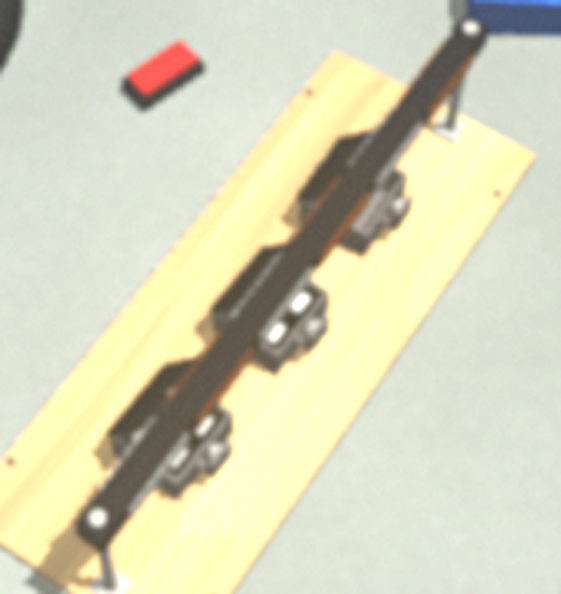

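The crops show two bright-topped blocks inside the middle box (crop ~(288,318)) and the right box (crop ~(190,440)). The left box (crop ~(375,215)) looks bare grey, so it is probably the empty one. Next I'll measure the cover planes and the stick, and later confirm with the wrist camera.

```bash
python3 - <<'E'
from h import *
z=load("top0");p=z["p"];P=cloud(z)
e=ray(z,[[236.2,159.5],[408.7,173.7]],.187);print("stick ends",e, np.linalg.norm(e[0]-e[1]))
# stick by depth
m=(P[...,2]>.17)&(P[...,2]<.21)&(P[...,0]>.5)&(P[...,0]<.75)&(abs(P[...,1])<.33)
a=P[m];k=np.polyfit(a[:,1],a[:,0],1);print("stick depth x=%.4f+%.4f y"%(k[1],k[0]),m.sum(),np.median(a[:,2]))
k2=(e[0]-e[1])[0]/(e[0]-e[1])[1];print("slope ends",k2)
yaw=-np.arctan(k[0]);ex=np.array([np.cos(yaw),np.sin(yaw)]);ey=np.array([-ex[1],ex[0]])
# covers: dark pixels
dark=cv2.inRange(p,(0,0,0),(45,45,45))
dark[:165]=0;dark[205:]=0;dark[:,:255]=0;dark[:,390:]=0
for n,(u0,u1) in dict(L=(262,298),M=(304,338),R=(346,382)).items():
    s=(P[...,2]>.07)&(P[...,2]<.15)&(dark>0); s[:,:u0]=0;s[:,u1:]=0
    q=P[s];l=np.c_[q[:,:2]@ex,q[:,:2]@ey,q[:,2]]
    f=np.polyfit(l[:,0],l[:,2],1)
    print(n,s.sum(),"lx %.3f..%.3f ly %.3f..%.3f z %.3f..%.3f"%(*np.percentile(l[:,0],[2,98]),*np.percentile(l[:,1],[1,99]),*np.percentile(l[:,2],[2,98])),"ang",np.arctan(f[0]),"x at z=.057: %.4f"%((.057-f[1])/f[0]), "res",np.std(l[:,2]-np.polyval(f,l[:,0])))
print("yaw",yaw,"stick lx", np.mean(a[:,:2]@ex),"ly mid",(e.mean(0)[:2])@ey)
E
```

```text
stick ends [[ 0.63004543  0.31904688  0.187     ]
 [ 0.58267861 -0.31129742  0.187     ]] 0.6321214709000091
stick depth x=0.6054+0.0752 y 1737 0.1861993982781592
slope ends 0.07514434938443543
L 334 lx 0.534..0.584 ly 0.172..0.254 z 0.072..0.126 ang 0.7753468413012374 x at z=.057: 0.5178 res 0.0060433059679056225
M 297 lx 0.536..0.581 ly 0.010..0.092 z 0.071..0.129 ang 0.8762315762582311 x at z=.057: 0.5243 res 0.005702661895682637
R 291 lx 0.528..0.569 ly -0.154..-0.069 z 0.072..0.130 ang 0.9529010654434645 x at z=.057: 0.5190 res 0.005928165643459651
yaw -0.07509912118665066 stick lx 0.6037119911546871 ly mid 0.04935827533067923
```

```bash
python3 - <<'E'
from h import *
from workcell import optics
yaw=-.0751;ex=np.array([np.cos(yaw),np.sin(yaw)]);ey=np.array([-ex[1],ex[0]])
for n in("scene0","top0"):
    z=load(n);P=cloud(z);lx=P[...,:2]@ex;ly=P[...,:2]@ey
    for b,y in dict(L=.213,M=.051,R=-.1115).items():
        s=(lx>.545)&(lx<.597)&(abs(ly-y)<.034)&(P[...,2]<.062)
        print(n,b,s.sum(),np.round(np.sort(P[s][:,2]*1000))[::4], "rgbmean",np.percentile(z["p"][s].mean(1),[10,50,90]) if s.any() else '')
print(optics.camera_model("wrist")["tool_from_camera"])
E
```

```text
scene0 L 39 [11. 12. 14. 14. 15. 16. 17. 18. 20. 21.] rgbmean [ 85.66666667  94.66666667 100.33333333]
scene0 M 29 [20. 30. 44. 46. 47. 48. 49. 53.] rgbmean [ 47.06666667 126.66666667 178.4       ]
scene0 R 43 [14. 25. 39. 43. 46. 47. 48. 48. 49. 51. 52.] rgbmean [ 47.6         97.33333333 137.4       ]
top0 L 0 [] rgbmean 
top0 M 0 [] rgbmean 
top0 R 28 [14. 45. 48. 50. 51. 53. 55.] rgbmean [ 74.56666667 138.66666667 169.06666667]
[[-5.50353224e-04 -9.57752200e-01 -2.87594193e-01  7.22870266e-02]
 [ 9.99999732e-01 -6.65756963e-04  3.03473163e-04 -1.00907589e-03]
 [-4.82119926e-04 -2.87593949e-01  9.57752310e-01 -1.18514548e-01]
 [ 0.00000000e+00  0.00000000e+00  0.00000000e+00  1.00000000e+00]]
```

The scene depth settles it: inside L I see only the floor (11–21 mm), while M and R have tops at 44–53 mm. L is therefore the empty box, and I'll press M and R. First an IK check.

```bash
cat >> h.py <<'E'
from scipy.spatial.transform import Rotation as Ro
YAW=-.0751; EX=np.array([np.cos(YAW),np.sin(YAW),0]);EY=np.array([-EX[1],EX[0],0]);EZ=np.array([0,0,1.])
PHI=np.radians(50); HX=.527
ZT=np.sin(PHI)*EX-np.cos(PHI)*EZ
def quat(s=1):
    y=s*EY; return Ro.from_matrix(np.c_[np.cross(y,ZT),y,ZT]).as_quat()
def tcp(lx,ly,z): return lx*EX+ly*EY+z*EZ-.025*ZT      # from tip centre
def arc(th,ly,rho=.066,gap=0):
    o=.005+.011*np.sin(abs(PHI-th))+gap
    return tcp(HX+rho*np.cos(th)-o*np.sin(th),ly,.057+rho*np.sin(th)+o*np.cos(th))
BOX=dict(R=-.1115,M=.051)
E
python3 - <<'E'
from h import *
from workcell import r
for s in(1,-1):
  for b,y in BOX.items():
    for p in(tcp(.46,y,.19),arc(1.25,y),arc(.6,y),arc(-.06,y)):
      q=r.solve_ik(p,quat(s)); print(s,b,p.round(3),None if q is None else np.round(q,2))
E
```

```text
1 R [ 0.431 -0.144  0.206] [-0.86  0.1   2.42  1.69  0.58  2.43]
1 R [ 0.51  -0.15   0.139] [-0.67  0.4   2.32  2.2   0.56  2.02]
1 R [ 0.548 -0.153  0.117] [-0.61  0.49  2.24  2.3   0.55  1.97]
1 R [ 0.565 -0.154  0.083] [-0.59  0.59  2.22  2.41  0.6   1.86]
1 M [0.443 0.018 0.206] None
1 M [0.522 0.012 0.139] [-0.16  0.38  2.36  3.    0.48  1.64]
1 M [0.56  0.009 0.117] [-0.15  0.48  2.28  3.02  0.49  1.63]
1 M [0.577 0.008 0.083] [-0.15  0.59  2.25  3.04  0.57  1.61]
-1 R [ 0.431 -0.144  0.206] [-0.86  0.1   2.42  1.69  0.58 -0.71]
-1 R [ 0.51  -0.15   0.139] [-0.67  0.4   2.32  2.2   0.56 -1.12]
-1 R [ 0.548 -0.153  0.117] [-0.61  0.49  2.24  2.3   0.55 -1.17]
-1 R [ 0.565 -0.154  0.083] [-0.59  0.59  2.22  2.41  0.6  -1.28]
-1 M [0.443 0.018 0.206] None
-1 M [0.522 0.012 0.139] [-0.16  0.38  2.36  3.    0.48 -1.5 ]
-1 M [0.56  0.009 0.117] [-0.15  0.48  2.28  3.02  0.49 -1.51]
-1 M [0.577 0.008 0.083] [-0.15  0.59  2.25  3.04  0.57 -1.53]
```

```bash
cat >> h.py <<'E'
def press(r,b):
    y=BOX[b]
    for th in(1.0,.75,.5,.25,.12,-.07):
        hit=r.move_straight(arc(th,y),speed=.08 if th>.2 else .04,max_force=30)
        s=r.read_state();print(b,th,hit,np.round(s["contact_force"],1),np.round(s["eef_pos"]-arc(th,y),4),round(s["time_s"],2))
        if hit: break
E
python3 - <<'E'
from h import *
from workcell import r,command_gripper,optics
command_gripper(0)
Q=quat(-1)
for p in((.33,-.33,.33),(.40,-.2,.25)):
    q=r.solve_ik(p,Q);print(q if q is None else np.round(q,2))
r.reach((.33,-.33,.33),Q)
r.reach(arc(1.3,BOX["R"],gap=.03),Q)
s=r.read_state();print(s["time_s"],s["eef_pos"],s["contact_force"],s["grip_width"])
for n in("scene","top"):
    p,d=optics.get_image(n);cv2.imwrite(f"pics/{n}1.png",p[:,:,::-1]) 
p,d=optics.get_image("wrist");
a=cv2.imread("pics/scene1.png")[100:330,200:440];a=cv2.resize(a,(626,600));cv2.imwrite("pics/s1c.png",a)
E
```

```text
[-1.47  0.01  2.03  0.98  1.14 -0.27]
[-1.1   0.    2.32  1.28  0.75 -0.42]
2.9333 [ 0.47857261 -0.14856393  0.14777057] [-0.54857556  0.11969754  0.14102313] -0.00012477173436847388
```

View pics/s1c.png

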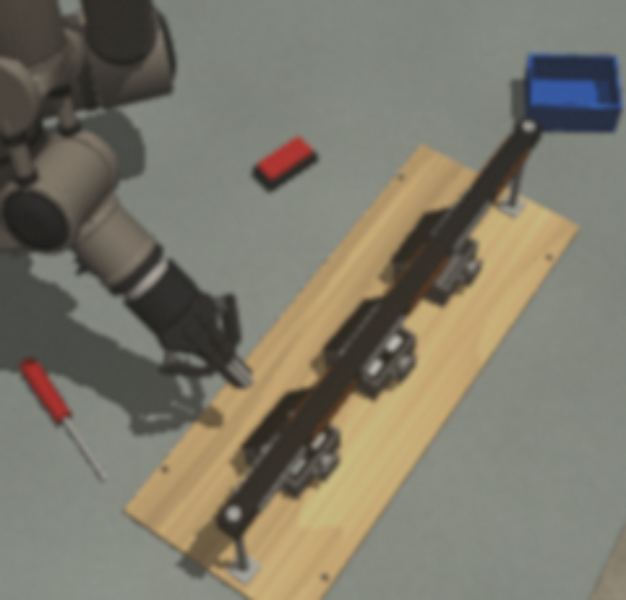

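The shut fingertips at crop (243,380) stand in front of R's cover at (275,425), clear of the stick and the bystanders. Pressing R.

```bash
python3 - <<'E'
from h import *
from workcell import r,optics
press(r,"R")
E
```

```text
R 1.0 False [-1.3 -0.1  0.6] [-0.0003  0.0003 -0.0002] 3.89
R 0.75 False [ 0.3 -0.2 -0.9] [-0.0002  0.0001 -0.0002] 4.25
R 0.5 False [-0.4  0.4  0.4] [-0.0002  0.0001 -0.0002] 4.58
R 0.25 False [-0.8  0.  -0.2] [-0.0002  0.0001 -0.0001] 4.9
R 0.12 False [ 0.4 -0.7  0.7] [-0.      0.     -0.0002] 5.24
R -0.07 True [-4.5  0.5  9.1] [ 0.0007 -0.0001  0.0019] 5.59
```

```bash
python3 - <<'E'
from h import *
from workcell import r,optics
hit=r.move_straight(arc(-.12,BOX["R"]),speed=.02,max_force=30)
s=r.read_state();print(hit,s["contact_force"],s["eef_pos"]-arc(-.07,BOX["R"]))
r.move_straight(arc(.5,BOX["R"],gap=.02),speed=.12)
r.move_straight(arc(1.3,BOX["R"],gap=.03),speed=.15)
for n in("scene","top"):
    p,d=optics.get_image(n); m=optics.camera_model(n); z=dict(p=p,d=d,**m);P=cloud(z)
    l=P[...,:2]@EX[:2],P[...,:2]@EY[:2]
    for lo,hi in((.535,.56),(.56,.585),(.585,.605)):
        k=(l[0]>lo)&(l[0]<hi)&(abs(l[1]-BOX["R"])<.038)&(P[...,2]<.15)
        print(n,lo,k.sum(),np.percentile(P[k][:,2],[10,50,90]).round(4) if k.any() else '')
print(r.read_state()["time_s"])
E
```

```text
True [-5.36683359  1.47951535 10.0273492 ] [ 0.00145045 -0.00018542  0.00172913]
scene 0.535 117 [0.0578 0.0622 0.0663]
scene 0.56 0 
scene 0.585 68 [0.0585 0.0618 0.0645]
top 0.535 125 [0.0563 0.0636 0.0697]
top 0.56 128 [0.0562 0.0634 0.0705]
top 0.585 93 [0.0563 0.0616 0.0682]
7.0917
```

R's cover is flat at z ≈ 62 mm after release, so it is latched shut. Now M.

```bash
python3 - <<'E'
from h import *
from workcell import r,optics
y=BOX["M"]
r.move_straight(arc(1.3,y,gap=.03),speed=.12)
press(r,"M")
hit=r.move_straight(arc(-.12,y),speed=.02,max_force=30)
s=r.read_state();print(hit,s["contact_force"],s["eef_pos"]-arc(-.07,y))
r.move_straight(arc(.5,y,gap=.02),speed=.12)
r.move_straight(arc(1.3,y,gap=.03),speed=.15)
r.move_straight(arc(1.3,BOX["R"],gap=.03),speed=.15)
r.reach((.33,-.33,.33),quat(-1))
for n in("scene","top"):
    p,d=optics.get_image(n); cv2.imwrite(f"pics/{n}2.png",p[:,:,::-1]);m=optics.camera_model(n); z=dict(p=p,d=d,**m);P=cloud(z)
    l=P[...,:2]@EX[:2],P[...,:2]@EY[:2]
    for b,yy in dict(BOX,L=.213).items():
      for lo,hi in((.535,.56),(.56,.585),(.585,.605)):
        k=(l[0]>lo)&(l[0]<hi)&(abs(l[1]-yy)<.038)&(P[...,2]<.15)
        print(n,b,lo,k.sum(),np.percentile(P[k][:,2],[10,50,90]).round(4) if k.any() else '')
a=cv2.imread("pics/scene2.png")[100:330,200:440];cv2.imwrite("pics/s2c.png",cv2.resize(a,(626,600)))
print(r.read_state()["time_s"])
E
```

```text
M 1.0 False [-0.1  0.5 -0. ] [-0.0005  0.0001 -0.0003] 9.4
M 0.75 False [-0.3 -0.4 -0.8] [-0.0002  0.0001 -0.0003] 9.76
M 0.5 False [-0.6 -0.2 -0.6] [-0.0002  0.     -0.0003] 10.08
M 0.25 False [-0.1  0.2  0.1] [-0.0003  0.0001 -0.0002] 10.41
M 0.12 False [ 0.4  0.2 -0.6] [-0.0001  0.     -0.0002] 10.75
M -0.07 True [-5.3  0.4  9. ] [0.0004 0.0001 0.0018] 11.1
True [-4.91714234  0.01781169 10.18212211] [1.12647116e-03 6.53470409e-05 1.70703008e-03]
scene R 0.535 117 [0.0582 0.0621 0.0652]
scene R 0.56 0 
scene R 0.585 66 [0.0568 0.061  0.0646]
scene M 0.535 103 [0.0582 0.0614 0.0655]
scene M 0.56 0 
scene M 0.585 58 [0.0585 0.0618 0.0655]
scene L 0.535 100 [0.0716 0.0849 0.0934]
scene L 0.56 21 [0.0141 0.0987 0.1053]
scene L 0.585 54 [0.0131 0.0176 0.0257]
top R 0.535 123 [0.0554 0.0622 0.0678]
top R 0.56 129 [0.0556 0.0617 0.0688]
top R 0.585 89 [0.057  0.0626 0.0691]
top M 0.535 135 [0.0556 0.0618 0.068 ]
top M 0.56 120 [0.0552 0.0617 0.0679]
top M 0.585 99 [0.0559 0.0622 0.0699]
top L 0.535 152 [0.0703 0.0838 0.0954]
top L 0.56 153 [0.0988 0.1106 0.1231]
top L 0.585 8 [0.0528 0.1188 0.1213]
14.975
```

View pics/s2c.png

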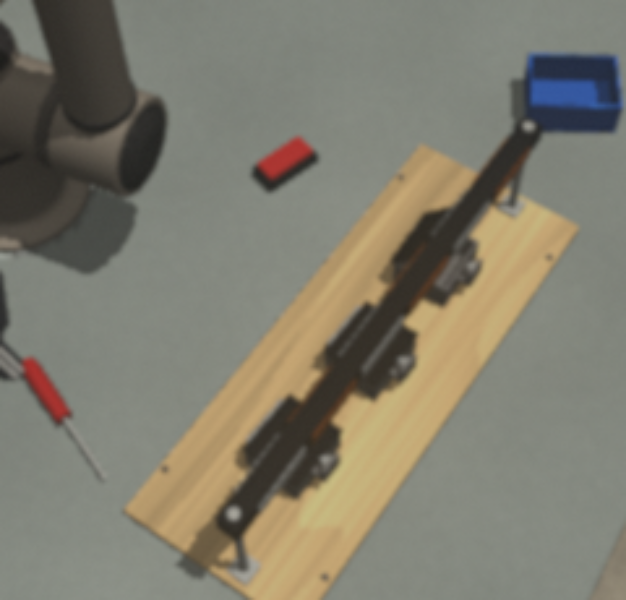

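The covers at crop (285,435) and (365,340) lie flat. The empty box's cover at (420,240) still stands open, and the bystanders have not moved.

```bash
python3 -c "
from workcell import r
print(r.finish_job())"
```

```text
the job is handed in; nothing more can be done
None
```

The job is handed in (no verdict was returned): both filled boxes' covers are pressed down and measured flat at the shut height, the empty box's cover still stands open, and the arm kept clear of the stick and the bystanders, at about 15 s of the 42 s allowed.

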